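Find the socket that fits the control unit's clamp nut

ROBOT

A 7-joint arm with a two-finger parallel gripper is mounted at the origin on the work surface. World frame = base frame: x ahead of the robot, y to its left, z up, the work surface at z = 0. Lengths are in mm, angles in rad, forces in N, time in s.
With the tool pointing down it reaches from about 400 to 875 mm from the base axis. Payload 4.4 kg.
Tool frame: the origin (TCP) lies at the very end of the fingers, on their centre line; the grasp point (between the pads) lies 19 mm behind it; z points along the fingers, x is the direction in which the jaws open and shut, and the axes are right-handed (so a half turn about z gives the same grasp; the last joint's range is limited). The gripper opens to 85 mm and grips with 20 to 120 N. Pads are 22 mm wide; open, the fingers measure 114 mm over their backs; the gripper's body (76 mm by 85 mm) begins 54 mm behind the grasp point. The pads swing forward as they close: fully open they stand 13 mm farther back than shut.
Start: joints at [-1.24, 0.628, 0.038, 1.517, -0.027, 0.996, -0.02], TCP at [251.182, 599.521, 197.213] pointing down, gripper open.
Joint ranges: [-3.06, 3.06], [-0.37, 2.12], [-1.25, 1.32], [0.18, 2.47], [-1.1, 4.24], [0.23, 1.98], [-2.94, 2.94]. Speed limits (rad/s): [2.57, 2.57, 3.14, 3.14, 3.14, 3.14, 3.14].

INTERFACE

Orientations are given as [roll, pitch, yaw] about the fixed x, y, z axes, in that order (R = Rz(yaw) Ry(pitch) Rx(roll)).
In Python, from cell import * gives the robot as it stands. The module is installed in compiled form; this text tells all that it offers.
- The arm moves only by the tool play_rows, never from a script. Its argument "targets" is a list of rows, each an object with "slide": the shift along the tool's x, y, z in mm, a list of three; "turn": the turn, a rotation vector about the tool's x, y, z in degrees, a list of three; "hand": the finger opening in mm, from 0 to 85.4. A call has 1 to 5 rows; each row shifts and turns the commanded pose from where the row before left it, along the tool's axes as they then stand; what a row does not reach is not made up. A row lasts 1/8 s, in which the tool goes at most 62.5 mm and 10.7 degrees, less where a joint would pass 70% of its speed; a pose out of reach is approached as far as the arm can. A call is refused whole if a number of a shift passes 62.5 or a number of a turn 10.7, either way. A call with a gripper value outside its range is refused whole. The fingers move at their own pace and stop on an object; the grip force is fixed at half the most. Time passes only in rows, so rows that do not move let the fingers close. It gives the time, the measured TCP pose, the force and the opening at its end, in the units of the state.
- read_state(): the state, without advancing time (a new reading comes with each control period).
- get_image(name): name is "scene" or "top" or "wrist"; returns (picture, depth): 400x640x3 uint8, blue, green, red; 400x640 float32, mm along the optical axis (not along the pixel's ray), 0 where there is no reading.
- calibration(name): a dict with "K" (3x3 intrinsics, pixels), "D" ([k1, k2, p1, p2, k3] as OpenCV has them; the pictures are not rectified), "R" (3x3) and "t" (3): a world point X has camera coordinates R X + t. Camera axes: x right, y down, z forward; pixel columns grow to the right and rows downward; lengths in mm; the calibration is good to about 2 mm. A picture is of the moment at which its call begins: read the wrist's pose just before it. calibration takes no time and is no camera call; for the wrist camera it gives the pose at the moment of the call.
- finish_job(): hands the job in, once; it reports no verdict.
The state is a dict: "clock": time; "qpos": joint angles; "qd": joint speeds; "tau": joint torques, N m; "eef_pos": TCP position; "tool_rot": TCP orientation; "force": force on the tool from outside, world axes, zero at the start; "torque": the same for the moment, N m; "width": finger opening in mm.
Only numpy, scipy, OpenCV 4.12 (cv2) and the standard library are available. Lean on these libraries where they do the work, as an engineer would, in place of code of your own. Each camera call takes 0.05 s, during which the arm holds its last target.

TASK

Three look-alike hex sockets stand open end down on the bench; just one of them fits the nut on the clamp post that holds the control unit on its plate. Try them on that nut until you find the one that goes fully home onto the washer, stand any that do not fit back upright on the bench, and finish while still gripping the right one, upright and fully home on the nut: do not let go of it. Leave the other things on the bench where they are.

Things in the scene. Friction and masses are not known exactly. Their poses are not given: they have to be found in the camera images.
- socket_a_mid (a point): Socket A: plain steel deep socket, upright hexagonal prism 36 mm across flats, 42 mm across corners, 70 mm tall, standing open end DOWN on the bench, closed end up, mass 0.2 to 0.4 kg. Site: its centre, half-way up, z up its axis; flats face its x axis and every 60 degrees from it, and the hexagonal bore is parallel to them. It starts in any of the three sockets' places
- socket_b_mid (a point): Socket B: same looks, size and mass as socket A, with another bore; point, axes and start as there
- socket_c_mid (a point): Socket C: same looks, size and mass as socket A, with another bore; point, axes and start as there
- socket_a: the same socket A, origin at the centre of its lower rim. The sockets look alike from outside, their bores differ: each fits just one of the three nuts, with about 3 mm play across flats and 10 degrees of turn; which one is not marked
- socket_b: the same socket B, origin at the centre of its lower rim
- socket_c: the same socket C, origin at the centre of its lower rim
- post_p_seat (a point): Post P: fixed steel clamp post with a 50 mm washer, a hexagonal nut 15.5 mm high on it (top 6 mm tapered by 2.5 mm) and a threaded stud standing out. Site: centre of the washer's top, on the stud's axis, z up; nut flats face its x axis and every 60 degrees. A socket that fits goes down until its rim rests on the washer: its centre is then 35 mm above this point
- post_q_seat (a point): Post Q: as post P, with another nut; point and axes as there
- post_r_seat (a point): Post R: as post P, with another nut; point and axes as there
- post_p: the same post P, origin at its foot, 41 mm below the washer's top. One post, drawn anew each time, stands at the control unit, the others spare on a small plate. Nuts are 15, 21 or 27 mm across flats, with stud tops 42, 33 or 24 mm above the washer. Too small a socket stops on the nut, too large a one on the stud, both 7 mm or more above home. Nothing turns
- post_q: the same post Q, origin at its foot
- post_r: the same post R, origin at its foot
- station (a point): point on the 260 x 220 x 12 mm aluminium plate that holds the opened control unit (green circuit board in a 150 mm square metal case, top 42 mm above the bench). The post whose nut is to be used has its foot here (the others are over 150 mm away); its washer lies 53 mm above the bench, just over a steel clamp bar
- jar: small amber glass jar, 34 mm wide, 45 mm tall, bystander; underside centre
- spool: grey plastic spool, 52 mm wide, 38 mm tall, bystander; underside centre
- relay: black relay block 28 x 28 x 26 mm, bystander; underside centre
- screwdriver_grip (a point): red-handled screwdriver, 180 mm long, lying; bystander; at its handle
- probe: black test probe with a green end, 160 mm long, 11 mm high, lying along its x; bystander; underside
Not all that is in view belongs to the job. Leave any purple look-alike of the socket_c alone. What is shaped like the socket_b but orange is not meant.

How it is judged (in metres and radians):
At the end, for the whole second after the job is handed in: The fitting socket is home on the control unit's nut (axes within 3 mm, centre 31 to 38 mm above the washer, tilt under 0.08 rad), at rest, gripped with over 2 N; the other two stand upright on the bench, not gripped (centre 30 to 40 mm high, tilt under 0.1 rad) (((horizontal distance between post_r and station below 0.02 m and horizontal distance between socket_a_mid and post_r_seat below 0.003 m and z of socket_a_mid in the frame of post_r_seat between 0.031 and 0.038 m and angle between socket_a_mid's own z axis and vertical below 0.08 rad and contact force between the fingers and socket_a above 2 N and linear speed of each of socket_a, socket_b, socket_c below 0.02 m/s and height (world z) of socket_b_mid between 0.03 and 0.04 m and angle between each of socket_b_mid, socket_c_mid's own z axis and vertical below 0.1 rad and contact force between the fingers and socket_b below 0.1 N and height (world z) of socket_c_mid between 0.03 and 0.04 m and contact force between the fingers and socket_c below 0.1 N) or (horizontal distance between post_p and station below 0.02 m and horizontal distance between socket_b_mid and post_p_seat below 0.003 m and z of socket_b_mid in the frame of post_p_seat between 0.031 and 0.038 m and angle between socket_b_mid's own z axis and vertical below 0.08 rad and contact force between the fingers and socket_b above 2 N and linear speed of each of socket_b, socket_a, socket_c below 0.02 m/s and height (world z) of socket_a_mid between 0.03 and 0.04 m and angle between each of socket_a_mid, socket_c_mid's own z axis and vertical below 0.1 rad and contact force between the fingers and socket_a below 0.1 N and height (world z) of socket_c_mid between 0.03 and 0.04 m and contact force between the fingers and socket_c below 0.1 N) or (horizontal distance between post_q and station below 0.02 m and horizontal distance between socket_c_mid and post_q_seat below 0.003 m and z of socket_c_mid in the frame of post_q_seat between 0.031 and 0.038 m and angle between socket_c_mid's own z axis and vertical below 0.08 rad and contact force between the fingers and socket_c above 2 N and linear speed of each of socket_c, socket_a, socket_b below 0.02 m/s and height (world z) of socket_a_mid between 0.03 and 0.04 m and angle between each of socket_a_mid, socket_b_mid's own z axis and vertical below 0.1 rad and contact force between the fingers and socket_a below 0.1 N and height (world z) of socket_b_mid between 0.03 and 0.04 m and contact force between the fingers and socket_b below 0.1 N))); the arm keeps its last pose, push and grip.
It fails at once if a bystander is moved more than 40 mm (distance of any of jar, spool, relay, screwdriver_grip, probe from where it was at the start of the episode above 0.04 m).
It also fails if it takes over 72 s, if anything falls off the work surface, if the arm or the gripper's body presses on something with over 40 N, if the wrist force passes 120 N, or if a joint passes its speed limit or range.

## Working session

There is one attempt and no reset: what is moved stays moved. The work goes in short steps, Python scripts to look and compute and a tool call to move; the robot and the scene stay as the last step left them, time stands still between calls to the robot, and variables do not carry over. Pictures are saved under pics/ and viewed, and the job is handed in when it is done.

Besides the shell and the picture viewer there is one more tool, called after ">>>" as name([rows], argument=value, ...), one row to a line, values as JSON. play_rows: Moves the arm, as the interface text tells. Its arguments: {"type":"object","properties":{"targets":{"type":"array"}},"required":["targets"]}

```bash
mkdir -p pics; cat > h.py <<'E'
from cell import *
import numpy as np, cv2
def grab(n):
    c=calibration(n); im,d=get_image(n); return im.copy(),d.copy(),c
def save(n,im): cv2.imwrite('pics/'+n+'.png',im)
def ray(c,u,v):
    p=cv2.undistortPoints(np.array([[[u,v]]],float),np.array(c['K'],float),np.array(c['D'],float))[0,0]
    R=np.array(c['R']);t=np.array(c['t']).ravel()
    return -R.T@t, R.T@np.array([p[0],p[1],1.])
def onz(c,u,v,z):
    o,d=ray(c,u,v); return o+d*(z-o[2])/d[2]
def pt(c,u,v,dep):
    o,d=ray(c,u,v); return o+d*dep
def proj(c,X):
    R=np.array(c['R'],float);t=np.array(c['t'],float)
    return cv2.projectPoints(np.array(X,float).reshape(-1,1,3),cv2.Rodrigues(R)[0],t,np.array(c['K'],float),np.array(c['D'],float))[0].reshape(-1,2)
E
python3 - <<'E'
from h import *
print(read_state())
for n in ['scene','top','wrist']:
    im,d,c=grab(n); save(n+'0',im); np.save(n+'0d.npy',d); print(n,c)
E
```

```text
{'clock': 0.0, 'qpos': array([-1.23979974,  0.62929845,  0.03844413,  1.51839252, -0.02700966,
        0.99627848, -0.01999187]), 'qd': array([ 3.99818132e-04,  2.75990350e-03, -1.74420204e-03,  1.58497498e-03,
        9.50429685e-04, -8.28108322e-05,  1.14320101e-03]), 'tau': array([-1.58954090e-04, -5.63391924e+01,  1.22604501e+00, -1.93450785e+01,
        1.09485170e-02,  1.05195094e-02,  8.45144967e-06]), 'eef_pos': array([250.90848237, 598.87209466, 196.31223318]), 'tool_rot': array([3.14157702e+00, 1.85878156e-03, 1.17400028e+00]), 'force': array([-0.05228882,  0.51582978, -0.37530903]), 'torque': array([ 0.00453375, -0.04835598,  0.01560513]), 'width': 85.7558122332606}
scene {'K': array([[492.91335362,   0.        , 321.99011706],
       [  0.        , 492.91335362, 204.02102791],
       [  0.        ,   0.        ,   1.        ]]), 'D': array([-0.08848215,  0.        ,  0.        ,  0.        ,  0.        ]), 'R': array([[ 0.73593012,  0.67693703,  0.01277139],
       [ 0.46010195, -0.4861822 , -0.74292197],
       [-0.49670217,  0.5526148 , -0.66925618]]), 't': array([-363.
[... 282 characters left out ...]
R': array([[ 6.30820254e-03, -9.99980002e-01, -4.50575404e-04],
       [-9.76031439e-01, -6.05910466e-03, -2.17545206e-01],
       [ 2.17538126e-01,  1.81209498e-03, -9.76050142e-01]]), 't': array([ -86.88345678,  602.48214433, 1057.47384244])}
wrist {'K': array([[309.36478369,   0.        , 317.6484138 ],
       [  0.        , 309.36478369, 204.46592105],
       [  0.        ,   0.        ,   1.        ]]), 'D': array([-0.02466499,  0.        ,  0.        ,  0.        ,  0.        ]), 'R': array([[ 0.38610647,  0.92245178, -0.002125  ],
       [ 0.8793094 , -0.36735032,  0.30309854],
       [ 0.27881316, -0.11889684, -0.95295685]]), 't': array([-649.45992918,  -40.64483636,  382.25073205])}
```

View pics/scene0.png

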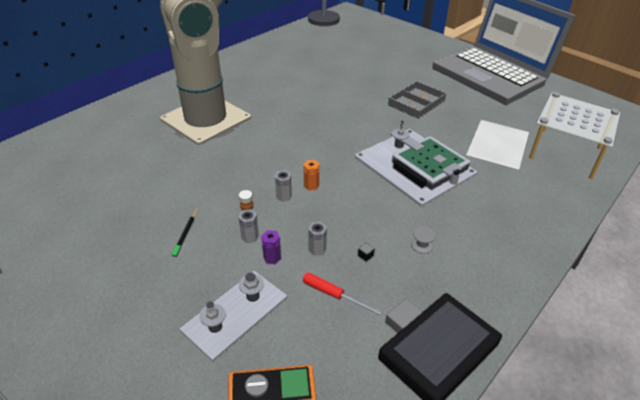

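View pics/top0.png

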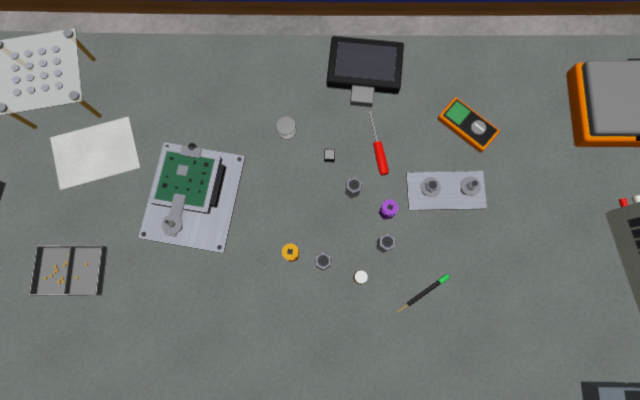

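View pics/wrist0.png

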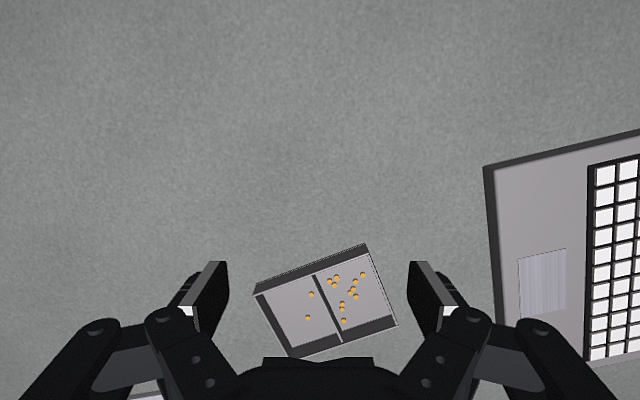

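Sockets (plain steel) in top view: (354,186), (387,242), (323,261). Purple (389,208) and orange (290,252) are decoys. Station post is at (172,222). Now enlarged crops.

```bash
python3 - <<'E'
from h import *
im=cv2.imread('pics/top0.png'); d=np.load('top0d.npy')
a=cv2.resize(im[165:285,270:420],(750,600),interpolation=cv2.INTER_CUBIC); save('top_sock',a)
b=cv2.resize(im[180:260,130:230],(750,600),interpolation=cv2.INTER_CUBIC); save('top_post',b)
c=calibration('top')
for n,u,v in [('s1',354,186),('s2',387,242),('s3',323,261),('pur',389,208),('or',290,252),('post',172,222),('jar',361,277),('q1',431,186),('q2',470,185),('relay',330,155)]:
    dep=np.median(d[v-2:v+3,u-2:u+3]); print(n,pt(c,u,v,dep).round(1))
# height map near posts
for u0,v0 in[(172,222),(431,186),(470,185)]:
    print(u0)
    for v in range(v0-14,v0+12,2): print([int(pt(c,u,v,d[v,u])[2]) for u in range(u0-14,u0+15,2)])
E
```

```text
s1 [ 623.1 -163.3   72.8]
s2 [ 485.1 -241.3   72.7]
s3 [438.7 -87.7  73.6]
pur [ 568.2 -248.2   73.4]
or [459.7  -8.5  71.5]
post [531.9 281.3  64.8]
jar [ 402.9 -179.9   46.8]
q1 [ 623.2 -352.2   77. ]
q2 [ 628.4 -450.5   68.7]
relay [ 717.5 -104.6   26.4]
172
[13, 8, 16, 13, 14, 11, 53, 50, 53, 48, 50, 49, 50, 44, 40]
[11, 13, 10, 17, 10, 8, 51, 51, 53, 49, 50, 52, 47, 10, 11]
[12, 16, 12, 12, 18, 12, 52, 52, 52, 50, 51, 53, 45, 12, 14]
[15, 12, 15, 11, 18, 51, 50, 56, 52, 50, 52, 50, 14, 12, 9]
[12, 13, 11, 10, 58, 53, 50, 53, 54, 54, 53, 48, 15, 15, 14]
[13, 13, 11, 55, 56, 50, 57, 51, 56, 53, 54, 53, 12, 6, 17]
[12, 14, 50, 51, 96, 56, 54, 48, 53, 54, 54, 49, 13, 11, 15]
[12, 1163, 54, 92, 95, 90, 74, 62, 56, 53, 50, 56, 54, 14, 9]
[11, 11, 53, 54, 51, 79, 64, 65, 60, 54, 52, 56, 56, 14, 12]
[13, 17, 53, 54, 50, 66, 59, 62, 53, 57, 53, 52, 47, 10, 11]
[14, 12, 53, 54, 54, 56, 55, 54, 53, 56, 55, 54, 11, 13, 12]
[12, 13, 12, 55, 56, 49, 56, 54, 56, 51, 53, 15, 15, 13, 14]
[13, 14, 13, 50, 54, 54, 53, 53, 53, 52, 10, 13, 16, 12, 12]
431
[8, 11, 10, 14, 13, 12, 13, 12, 14, 9, 11, 1
[... 820 characters left out ...]
, 15, 15, 10, 10, 12, 12, 13, 4]
[13, 10, 13, 13, 10, 14, 16, 1163, 15, 14, 14, 10, 14, 18, 2]
[12, 13, 15, 10, 10, 53, 53, 52, 52, 51, 13, 12, 12, 13, -1]
[14, 11, 13, 15, 52, 53, 49, 55, 50, 57, 55, 14, 13, 13, -1]
[10, 9, 12, 51, 57, 1163, 55, 62, 65, 84, 87, 55, 13, 11, 11]
[12, 11, 48, 55, 55, 54, 65, 66, 81, 88, 87, 56, 51, 15, 12]
[9, 10, 57, 54, 56, 57, 65, 66, 79, 84, 87, 55, 50, 10, 16]
[14, 14, 53, 59, 56, 54, 57, 66, 73, 70, 60, 52, 56, 14, 11]
[15, 9, 15, 52, 51, 55, 57, 59, 61, 64, 51, 56, 52, 10, 12]
[13, 16, 10, 54, 54, 54, 51, 58, 52, 56, 57, 54, 15, 12, 10]
[13, 10, 12, 16, 54, 56, 54, 53, 50, 54, 51, 51, 16, 15, 14]
[13, 10, 12, 9, 9, 11, 50, 54, 52, 53, 9, 11, 12, 11, 11]
```

View pics/top_sock.png

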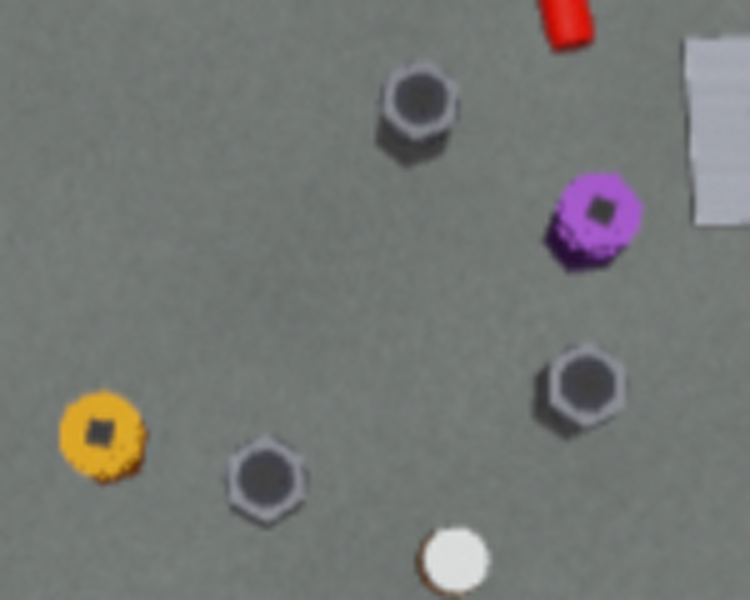

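View pics/top_post.png

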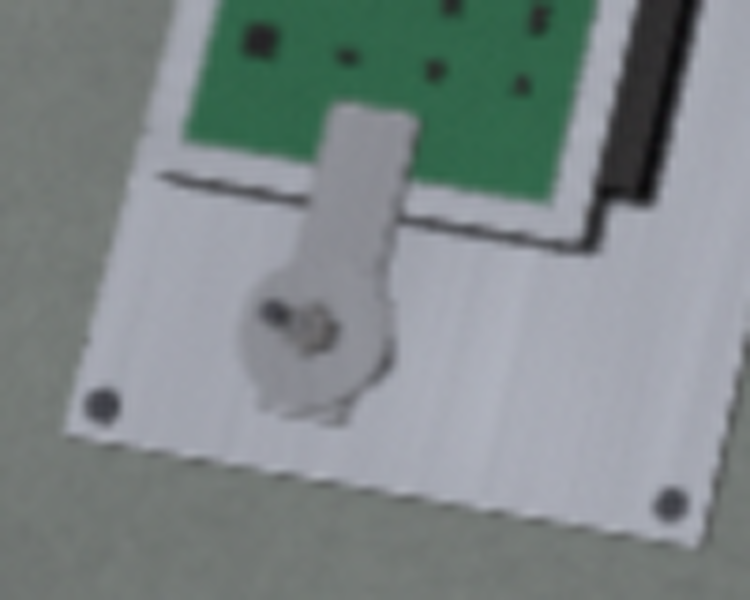

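Station stud top is at ~95 mm, i.e. 42 mm above the washer, so this is the 15 mm nut. Next: a closer wrist look at the post, on the way.

```bash
cat >> h.py <<'E'
from scipy.spatial.transform import Rotation as Ro
def plan(tgt,yaw=None,s=None):
    """slides in tool axes (current), mm; yaw deg. tool held pointing down"""
    s=s or read_state(); p=np.array(s['eef_pos']); R=Ro.from_euler('xyz',s['tool_rot'])
    d=R.inv().apply(np.array(tgt)-p)
    T=Ro.from_euler('xyz',[np.pi,0,s['tool_rot'][2] if yaw is None else np.radians(yaw)])
    print('t',round(float(s['clock']),2),'pos',p.round(1),'rpy',np.degrees(s['tool_rot']).round(1),'w',round(float(s['width']),1),'F',np.round(s['force'],1))
    print(' slide',d.round(1),' turn',np.degrees((R.inv()*T).as_rotvec()).round(1))
E
python3 - <<'E'
from h import *
s=read_state(); c=calibration('wrist'); R=Ro.from_euler('xyz',s['tool_rot'])
cam=-np.array(c['R']).T@np.array(c['t'])
print('cam in tool',R.inv().apply(cam-s['eef_pos']).round(1),'fwd in tool',R.inv().apply(np.array(c['R'])[2]).round(3))
plan([530,290,220],28)
E
```

```text
cam in tool [   0.5  -77.3 -178.8] fwd in tool [-0.     0.303  0.953]
t 0.15 pos [251.  599.1 196.5] rpy [1.80e+02 1.00e-01 6.73e+01] w 85.9 F [ 0.2 -0.9  0.3]
 slide [-177.3  376.8  -23.2]  turn [ 0.   0.1 39.3]
```

>>> play_rows([
  {"slide":[-25,54,6],"turn":[0,0,0],"hand":70},
  {"slide":[-25,54,6],"turn":[0,0,0],"hand":70},
  {"slide":[-25,54,6],"turn":[0,0,0],"hand":70},
  {"slide":[-25,54,6],"turn":[0,0,0],"hand":70},
  {"slide":[-25,54,6],"turn":[0,0,0],"hand":70},
])

```text
clock: 0.78
eef_pos: [452.9, 378.4, 166.9]
tool_rot: [-3.142, 0.0, 1.174]
force: [0.7, 0.6, 0.3]
width: 69.9
```

>>> play_rows([
  {"slide":[-25,54,6],"turn":[0,0,0],"hand":70},
  {"slide":[-25,54,6],"turn":[0,0,10],"hand":70},
  {"slide":[0,0,0],"turn":[0,0,10],"hand":70},
  {"slide":[0,0,0],"turn":[0,0,10],"hand":70},
  {"slide":[0,0,0],"turn":[0,0,10],"hand":70},
])

```text
clock: 1.4
eef_pos: [532.0, 291.7, 154.8]
tool_rot: [-3.141, 0.001, 0.47]
force: [-1.2, 0.4, 0.5]
width: 70.1
```

>>> play_rows([
  {"slide":[0,0,0],"turn":[0,0,0],"hand":70},
  {"slide":[0,0,0],"turn":[0,0,0],"hand":70},
])

```text
clock: 1.65
eef_pos: [532.0, 292.1, 155.0]
tool_rot: [-3.142, 0.0, 0.479]
force: [-0.1, 0.3, 0.6]
width: 69.9
```

```bash
python3 - <<'E'
from h import *
plan([522,291,150],28)
im,d,c=grab('wrist'); save('w1',im); np.save('w1d.npy',d); np.savez('w1c.npz',**c)
p=proj(c,[[527,281,53]])[0]; print(p)
E
```

```text
t 1.65 pos [532.  292.1 155. ] rpy [-180.     0.    27.4] w 69.9 F [-0.1  0.3  0.6]
 slide [-9.4 -3.6  5. ]  turn [-0.   0.  -0.6]
[307.09532522 200.3552617 ]
```

View pics/w1.png

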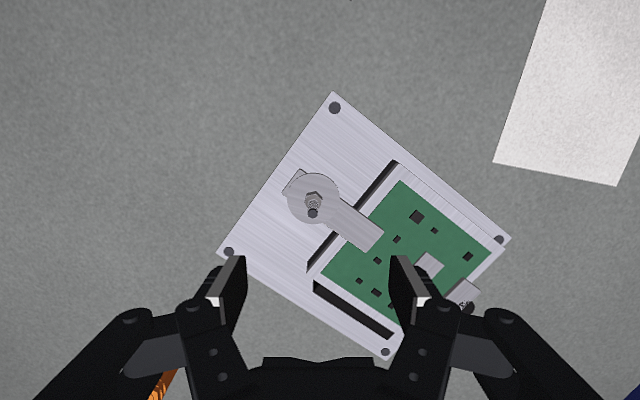

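```bash
python3 - <<'E'
from h import *
im=cv2.imread('pics/w1.png')
a=cv2.resize(im[165:235,275:355],(800,700)[:2],interpolation=cv2.INTER_CUBIC)
a=cv2.resize(im[170:230,278:358],(800,600),interpolation=cv2.INTER_CUBIC); a=cv2.convertScaleAbs(a,alpha=1.6,beta=-100); save('w1p',a)
E
```

```text
(no output)
```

View pics/w1p.png

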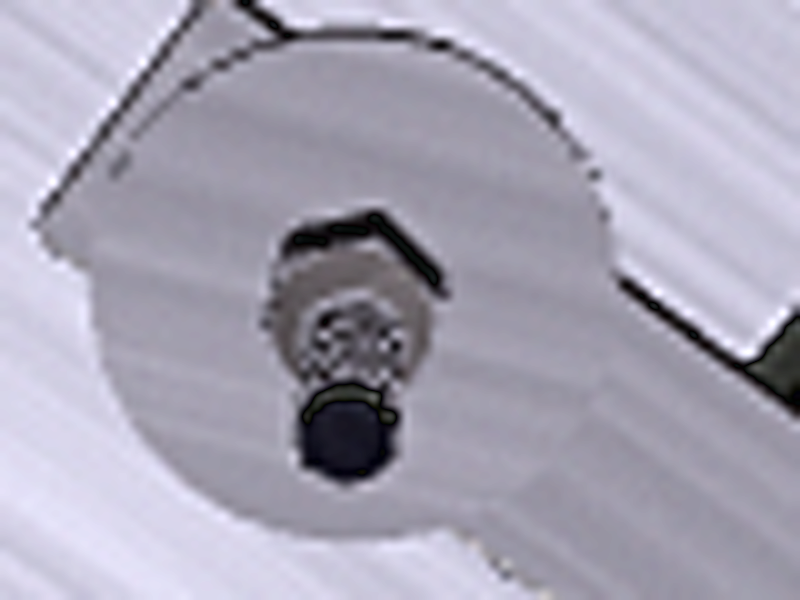

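```bash
python3 - <<'E'
from h import *
c=dict(np.load('w1c.npz'))
f=lambda u,v:(278+u/10-.45,170+v/10-.45)
print('washer',onz(c,*f(350,284),53).round(1),'stud',onz(c,*f(348,437),95).round(1))
for z in (53,62.5):
  P=[onz(c,*f(*q),z) for q in [(285,245),(375,215),(445,290)]]
  for a,b in zip(P,P[1:]): e=b-a; print(z,np.linalg.norm(e).round(1),'edge ang',np.degrees(np.arctan2(e[1],e[0])).round(1))
# washer width check
print(np.linalg.norm(onz(c,*f(92,284),53)-onz(c,*f(608,284),53)))
# socket hex angles from top image
im=cv2.imread('pics/top0.png'); ct=calibration('top')
g=cv2.cvtColor(im,cv2.COLOR_BGR2GRAY)
for u,v in [(354,184),(387,242),(323,261)]:
  s=8; x0,y0=u-14,v-14
  a=cv2.resize(g[y0:y0+28,x0:x0+28],None,fx=s,fy=s,interpolation=cv2.INTER_CUBIC)
  m=((a>133)*255).astype(np.uint8)
  n,l,st,ce=cv2.connectedComponentsWithStats(m); k=1+np.argmax(st[1:,4])
  cs,_=cv2.findContours((l==k).astype(np.uint8),cv2.RETR_EXTERNAL,cv2.CHAIN_APPROX_NONE)
  cn=max(cs,key=cv2.contourArea)[:,0,:]
  W=np.array([onz(ct,x0+(q[0]+.5)/s-.5,y0+(q[1]+.5)/s-.5,70)[:2] for q in cn])
  hull=cv2.convexHull(W.astype(np.float32))[:,0]
  M=cv2.moments(hull.reshape(-1,1,2)); cen=np.array([M['m10'],M['m01']])/M['m00']
  th=np.radians(np.arange(0,60,1)); 
  per=[sum(np.ptp(hull@np.array([np.cos(t+k*np.pi/3),np.sin(t+k*np.pi/3)])) for k in range(3))/3 for t in th]
  print(u,v,'cen',cen.round(1),'area',M['m00'],'flat normal',int(np.argmin(per)),'AF',min(per),'AC',max(per))
  cv2.imwrite('pics/hx%d.png'%u,np.hstack([a,m]))
E
```

```text
washer [530.5 285.5  53. ] stud [531.2 285.2  95. ]
53 9.0 edge ang 46.5
53 9.9 edge ang -20.6
62.5 8.7 edge ang 46.5
62.5 9.6 edge ang -20.6
48.84417382752197
354 184 cen [ 627.3 -147.6] area 30.3439736017026 flat normal 31 AF 9.693811151905939 AC 10.597211859862105
387 242 cen [ 486.4 -254.5] area 202.82150822901167 flat normal 28 AF 18.966710959273303 AC 21.164740973464227
323 261 cen [436.8 -80.1] area 445.5224066886585 flat normal 33 AF 27.28993835928276 AC 28.02444188049766
```

```bash
python3 - <<'E'
from h import *
im=cv2.imread('pics/top0.png'); d=np.load('top0d.npy'); ct=calibration('top')
out=[]
for u,v in [(354,186),(387,242),(323,261)]:
  # top face by height mask
  vv,uu=np.mgrid[v-14:v+15,u-14:u+15]
  H=np.array([[pt(ct,x,y,d[y,x])[2] for x in range(u-14,u+15)] for y in range(v-14,v+15)])
  H=cv2.medianBlur(H.astype(np.float32),3)
  m=((H>60)&(H<90)).astype(np.uint8)
  s=10
  a=cv2.resize(im[v-14:v+15,u-14:u+15],None,fx=s,fy=s,interpolation=cv2.INTER_CUBIC)
  a=cv2.convertScaleAbs(a,alpha=2,beta=-120)
  W=np.array([onz(ct,x,y,70)[:2] for y,x in zip(vv[m>0],uu[m>0])]); print('height-mask centre',W.mean(0).round(1),len(W))
  out.append(a)
save('hx',np.hstack(out)[:, :800*1] if 0 else cv2.resize(np.hstack(out),(795,265)))
E
```

```text
height-mask centre [ 626.2 -162.2] 208
height-mask centre [ 485.9 -240.9] 220
height-mask centre [440.2 -87. ] 220
```

View pics/hx.png

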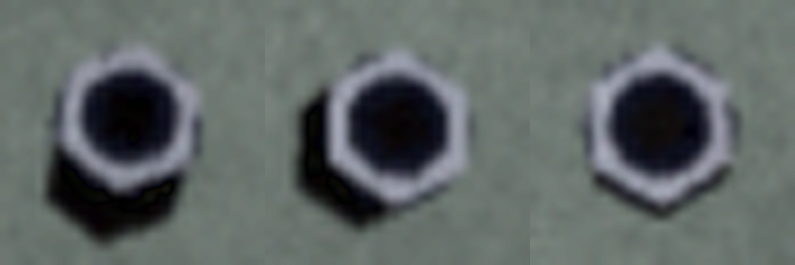

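Post seat: washer (530.5, 285.5) and stud (531.2, 285.2) agree; nut flats ≈13° mod 60. Going to the nearest socket (top px (323,261), world ≈(440,−87)).

```bash
python3 - <<'E'
from h import *
plan([440,-87,150],30)
E
```

```text
t 1.7 pos [532.1 292.1 155.1] rpy [-180.     0.    27.4] w 70.0 F [-0.3  0.1  0.5]
 slide [-256.2  294.2    5.1]  turn [-0.   0.  -2.6]
```

>>> play_rows([
  {"slide":[-37,42,0],"turn":[0,0,-2.6],"hand":70},
  {"slide":[-35,43,0],"turn":[0,0,0],"hand":70},
  {"slide":[-35,43,0],"turn":[0,0,0],"hand":70},
  {"slide":[-35,43,0],"turn":[0,0,0],"hand":70},
  {"slide":[-35,43,0],"turn":[0,0,0],"hand":70},
])

```text
clock: 2.33
eef_pos: [482.6, 17.2, 155.5]
tool_rot: [3.141, -0.001, 0.523]
force: [0.4, -0.0, 0.2]
width: 70.2
```

>>> play_rows([
  {"slide":[-35,43,0],"turn":[0,0,0],"hand":70},
  {"slide":[-35,43,0],"turn":[0,0,0],"hand":70},
  {"slide":[0,0,0],"turn":[0,0,0],"hand":70},
  {"slide":[0,0,0],"turn":[0,0,0],"hand":70},
])

```text
clock: 2.82
eef_pos: [465.0, -90.2, 155.3]
tool_rot: [-3.141, -0.001, 0.522]
force: [-0.7, 0.6, 0.1]
width: 69.5
```

```bash
python3 - <<'E'
from h import *
plan([440,-87,150],30)
im,d,c=grab('wrist'); save('w2',im); np.savez('w2c.npz',**c)
print(proj(c,[[440,-87,70]])[0])
E
```

```text
t 2.83 pos [465.  -90.2 155.3] rpy [-180.    -0.    29.9] w 69.5 F [-0.7  0.6  0.1]
 slide [-20.1 -15.3   5.3]  turn [-0.  -0.  -0.1]
[294.06685065 180.8924152 ]
```

View pics/w2.png

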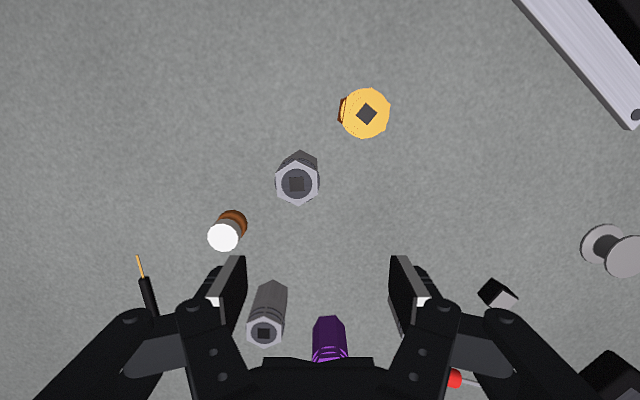

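```bash
cat >> h.py <<'E'
def hexm(im,c,u,v,name,z=70,r=30,th=None):
    s=10; g=cv2.cvtColor(im,cv2.COLOR_BGR2GRAY)
    x0,y0=u-r,v-r
    a=cv2.resize(g[y0:y0+2*r,x0:x0+2*r],None,fx=s,fy=s,interpolation=cv2.INTER_CUBIC)
    if th is None: th=140
    m=cv2.morphologyEx(((a>th)*255).astype(np.uint8),cv2.MORPH_OPEN,np.ones((15,15)))
    cs,_=cv2.findContours(m,cv2.RETR_EXTERNAL,cv2.CHAIN_APPROX_NONE)
    cn=max(cs,key=cv2.contourArea)[:,0,:]
    W=np.array([onz(c,x0+(q[0]+.5)/s-.5,y0+(q[1]+.5)/s-.5,z)[:2] for q in cn[::4]]).astype(np.float32)
    hull=cv2.convexHull(W)[:,0].astype(float)
    A=np.radians(np.arange(0,60,.5)); n=lambda t:np.array([np.cos(t),np.sin(t)])
    per=[np.mean([np.ptp(hull@n(t+k*np.pi/3)) for k in range(3)]) for t in A]
    M=cv2.moments(hull.astype(np.float32).reshape(-1,1,2)); cen=np.array([M['m10'],M['m01']])/M['m00']
    print('centre',cen.round(1),'AF',round(min(per),1),'AC',round(max(per),1),'flat normal',A[np.argmin(per)]*180/np.pi,'corner',A[np.argmax(per)]*180/np.pi)
    o=cv2.cvtColor(a,cv2.COLOR_GRAY2BGR); cv2.drawContours(o,[cn],-1,(0,0,255),2); save(name,cv2.resize(o,(500,500)))
    return cen
E
python3 - <<'E'
from h import *
im=cv2.imread('pics/w2.png'); c=dict(np.load('w2c.npz'))
hexm(im,c,297,183,'w2h')
E
```

```text
centre [443.3 -88.2] AF 65.2 AC 67.3 flat normal 0.0 corner 14.5
```

View pics/w2h.png

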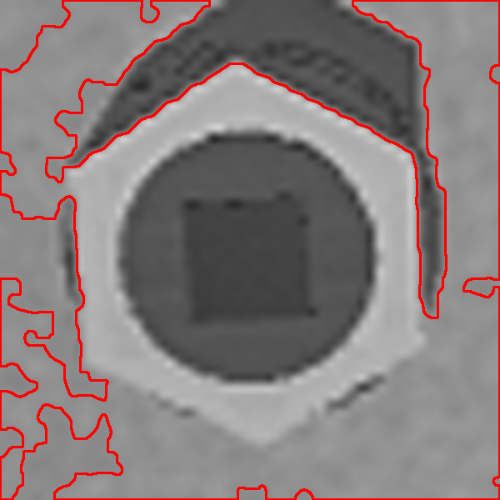

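```bash
python3 - <<'E'
from h import *
im=cv2.imread('pics/w2.png'); c=dict(np.load('w2c.npz'))
for th in (160,168,175):
  cen=hexm(im,c,297,183,'w2h%d'%th,th=th)
plan([cen[0],cen[1],100],30)
E
```

```text
centre [442.8 -88.2] AF 36.3 AC 41.2 flat normal 33.0 corner 3.0
centre [442.8 -88.1] AF 36.0 AC 40.8 flat normal 33.0 corner 3.0
centre [450.9 -75.8] AF 8.4 AC 8.8 flat normal 54.0 corner 17.0
t 2.88 pos [465.2 -89.5 155.2] rpy [-180.   -0.   30.] w 69.8 F [-0.1 -0.2 -1. ]
 slide [ -5.6 -19.   55.2]  turn [-0. -0. -0.]
```

View pics/w2h168.png

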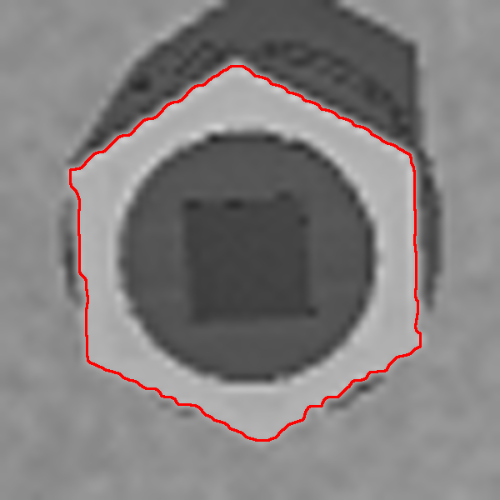

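>>> play_rows([
  {"slide":[-5.5,-19,0],"turn":[0,0,-3],"hand":62},
  {"slide":[0,0,40],"turn":[0,0,0],"hand":62},
  {"slide":[0,0,0],"turn":[0,0,0],"hand":62},
])

```text
clock: 3.25
eef_pos: [448.9, -74.7, 113.7]
tool_rot: [-3.138, 0.004, 0.577]
force: [-0.6, 0.2, -0.6]
width: 62.2
```

```bash
python3 - <<'E'
from h import *
plan([442.8,-88.1,32],33)
E
```

```text
t 3.25 pos [448.9 -74.7 113.7] rpy [-179.8    0.2   33.1] w 62.2 F [-0.6  0.2 -0.6]
 slide [-12.1   8.2  81.7]  turn [-0.2  0.2  0.1]
```

>>> play_rows([
  {"slide":[-12,8,20],"turn":[0,0,0],"hand":62},
  {"slide":[0,0,0],"turn":[0,0,0],"hand":62},
  {"slide":[0,0,0],"turn":[0,0,0],"hand":62},
])

```text
clock: 3.62
eef_pos: [445.9, -89.5, 96.2]
tool_rot: [3.141, -0.001, 0.574]
force: [-0.2, -0.1, 0.2]
width: 61.8
```

```bash
python3 - <<'E'
from h import *
plan([442.8,-88.1,32],33)
E
```

```text
t 3.62 pos [445.9 -89.5  96.2] rpy [ 1.80e+02 -1.00e-01  3.29e+01] w 61.8 F [-0.2 -0.1  0.2]
 slide [-2.  -2.9 64.2]  turn [ 0.  -0.1 -0.1]
```

>>> play_rows([
  {"slide":[-2,-3,10],"turn":[0,0,0],"hand":62},
  {"slide":[0,0,20],"turn":[0,0,0],"hand":62},
  {"slide":[0,0,20],"turn":[0,0,0],"hand":62},
  {"slide":[0,0,14],"turn":[0,0,0],"hand":62},
  {"slide":[0,0,0],"turn":[0,0,0],"hand":62},
])

```text
clock: 4.25
eef_pos: [440.9, -88.3, 30.4]
tool_rot: [-3.14, 0.001, 0.574]
force: [0.2, 0.2, -0.9]
width: 61.8
```

>>> play_rows([
  {"slide":[0,0,0],"turn":[0,0,0],"hand":62},
])

```text
clock: 4.38
eef_pos: [441.9, -88.6, 31.5]
tool_rot: [3.141, -0.0, 0.574]
force: [-0.6, -0.7, 0.3]
width: 62.1
```

```bash
python3 - <<'E'
from h import *
plan([442.8,-88.1,32],33)
im,d,c=grab('wrist'); save('w3',im)
E
```

```text
t 4.38 pos [441.9 -88.6  31.5] rpy [180.   -0.   32.9] w 62.1 F [-0.6 -0.7  0.3]
 slide [ 1.1  0.  -0.5]  turn [ 0.  -0.  -0.1]
```

View pics/w3.png

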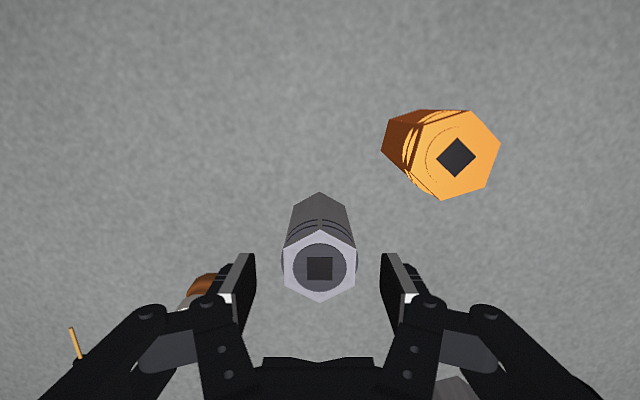

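Socket at (319,268) centred between the pads. Close and lift.

>>> play_rows([
  {"slide":[1,0,0],"turn":[0,0,0],"hand":20},
  {"slide":[0,0,0],"turn":[0,0,0],"hand":20},
  {"slide":[0,0,0],"turn":[0,0,0],"hand":20},
  {"slide":[0,0,0],"turn":[0,0,0],"hand":20},
])

```text
clock: 4.92
eef_pos: [442.9, -88.2, 32.0]
tool_rot: [3.141, -0.001, 0.573]
force: [-1.6, -0.3, 6.5]
width: 33.3
```

>>> play_rows([
  {"slide":[0,0,0],"turn":[0,0,0],"hand":20},
  {"slide":[0,0,-20],"turn":[0,0,0],"hand":20},
  {"slide":[0,0,-40],"turn":[0,0,0],"hand":20},
  {"slide":[0,0,-40],"turn":[0,0,0],"hand":20},
  {"slide":[0,0,0],"turn":[0,0,0],"hand":20},
])

```text
clock: 5.55
eef_pos: [444.4, -88.4, 133.5]
tool_rot: [3.138, -0.004, 0.574]
force: [0.2, 0.5, -2.6]
width: 32.8
```

```bash
python3 - <<'E'
from h import *
im,d,c=grab('wrist'); save('w4',im);np.savez('w4c.npz',**c)
plan([531,285.4,140],13)
E
```

```text
t 5.6 pos [443. -88. 132.] rpy [ 1.799e+02 -1.000e-01  3.290e+01] w 32.7 F [ 0.6 -0.8 -2.5]
 slide [ 276.6 -265.8   -7.9]  turn [ 0.1 -0.1 19.9]
```

View pics/w4.png

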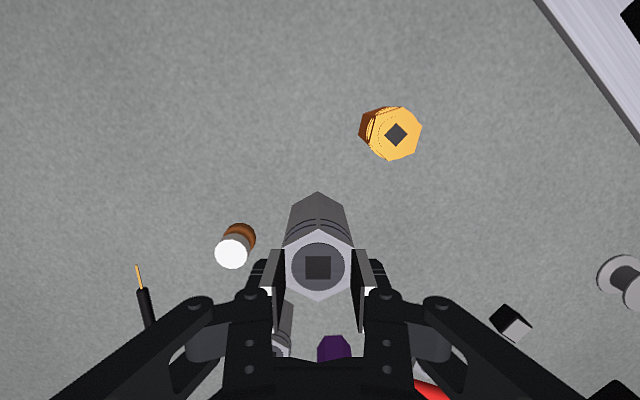

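```bash
python3 - <<'E'
from h import *
im=cv2.imread('pics/w4.png'); c=dict(np.load('w4c.npz'))
for th in (160,168): hexm(im,c,318,266,'w4h%d'%th,th=th,z=170,r=42)
E
```

```text
centre [445.4 -89.1] AF 36.3 AC 41.3 flat normal 32.5 corner 2.5
centre [445.3 -89.1] AF 36.0 AC 41.1 flat normal 32.5 corner 2.5
```

View pics/w4h168.png

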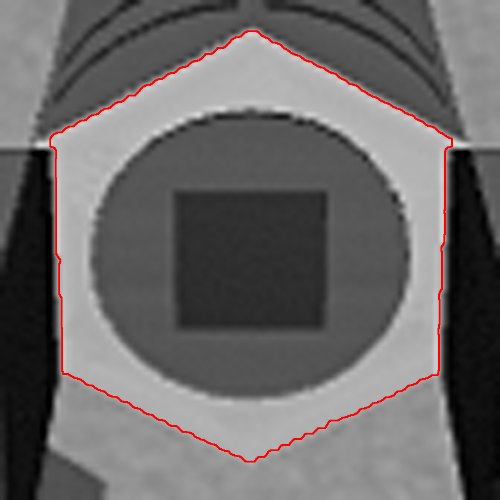

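>>> play_rows([
  {"slide":[0,0,-25],"turn":[0,0,0],"hand":20},
  {"slide":[40,-38,0],"turn":[0,0,0],"hand":20},
  {"slide":[40,-38,0],"turn":[0,0,0],"hand":20},
  {"slide":[40,-38,0],"turn":[0,0,0],"hand":20},
  {"slide":[40,-38,0],"turn":[0,0,0],"hand":20},
])

```text
clock: 6.22
eef_pos: [493.2, 127.8, 154.2]
tool_rot: [-3.141, 0.004, 0.574]
force: [0.4, -0.6, -3.4]
width: 32.9
```

>>> play_rows([
  {"slide":[40,-38,0],"turn":[0,0,0],"hand":20},
  {"slide":[40,-38,0],"turn":[0,0,0],"hand":20},
  {"slide":[36,-36,0],"turn":[0,0,10],"hand":20},
  {"slide":[0,0,0],"turn":[0,0,10],"hand":20},
  {"slide":[0,0,0],"turn":[0,0,0],"hand":20},
])

```text
clock: 6.85
eef_pos: [529.3, 283.0, 153.5]
tool_rot: [3.139, 0.004, 0.227]
force: [-0.3, -0.7, -3.4]
width: 33.2
```

>>> play_rows([
  {"slide":[0,0,0],"turn":[0,0,0],"hand":20},
  {"slide":[0,0,0],"turn":[0,0,0],"hand":20},
])

```text
clock: 7.1
eef_pos: [530.9, 282.4, 155.9]
tool_rot: [3.141, 0.001, 0.224]
force: [0.2, 0.4, -2.3]
width: 33.2
```

```bash
python3 - <<'E'
from h import *
plan([531,285.4,140],13)
im,d,c=grab('wrist'); save('w5',im);np.savez('w5c.npz',**c)
im,d,c=grab('scene'); save('s5',cv2.resize(im[90:210,340:490],(750,600)))
E
```

```text
t 7.1 pos [530.9 282.4 155.9] rpy [180.    0.   12.9] w 33.2 F [ 0.2  0.4 -2.3]
 slide [ 0.7 -2.9 15.9]  turn [ 0.   0.  -0.1]
```

View pics/w5.png

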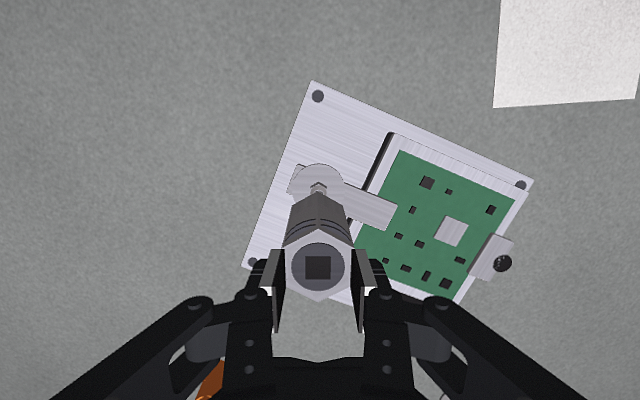

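View pics/s5.png

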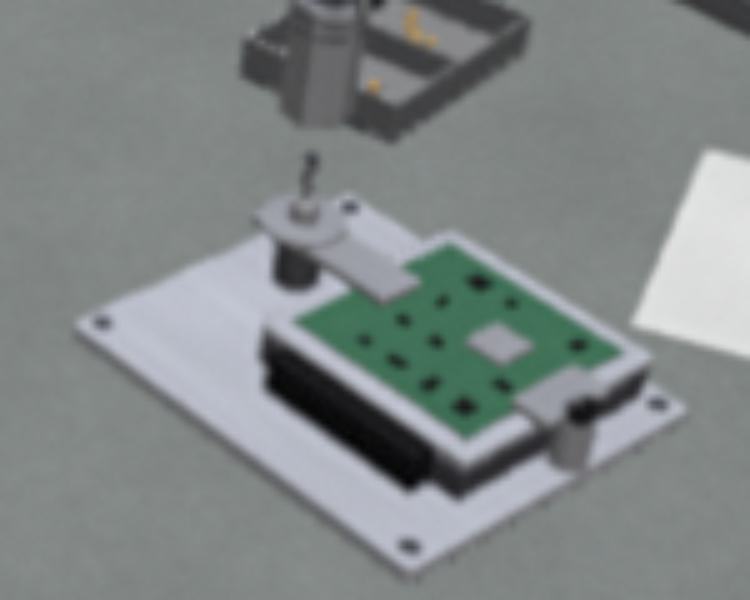

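```bash
python3 - <<'E'
from h import *
im=cv2.imread('pics/w5.png'); c=dict(np.load('w5c.npz'))
cen=hexm(im,c,318,266,'w5h',th=165,z=155.9+38,r=42)
print('in tool', Ro.from_euler('xyz',[np.pi,0,np.radians(12.9)]).inv().apply([cen[0]-530.9,cen[1]-282.4,0]).round(1))
a=cv2.resize(im[155:215,278:358],(800,600),interpolation=cv2.INTER_CUBIC); a=cv2.convertScaleAbs(a,alpha=1.6,beta=-100); save('w5p',a)
E
```

```text
centre [533.2 280.7] AF 39.8 AC 44.2 flat normal 14.0 corner 47.0
in tool [1.9 2.1 0. ]
```

View pics/w5p.png

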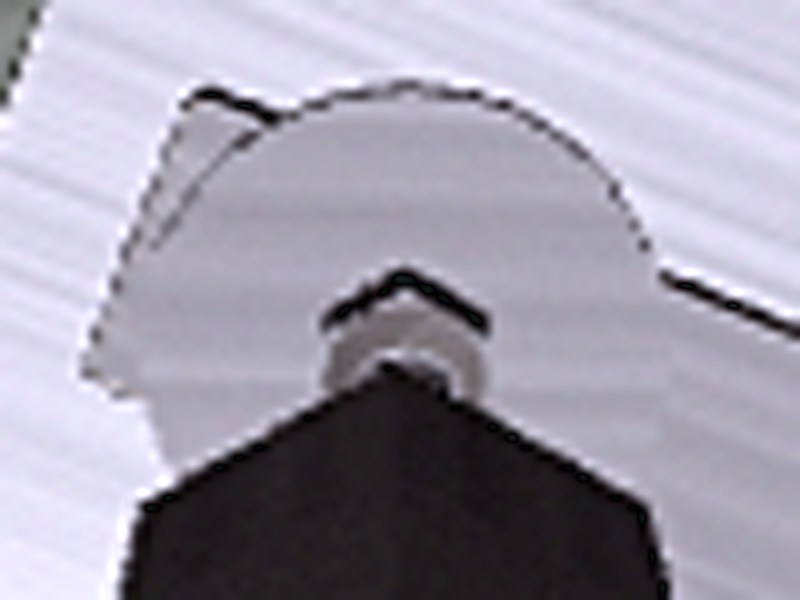

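>>> play_rows([
  {"slide":[0.7,-2.9,0],"turn":[0,0,0],"hand":20},
  {"slide":[0,0,15],"turn":[0,0,0],"hand":20},
  {"slide":[0,0,0],"turn":[0,0,0],"hand":20},
  {"slide":[0,0,0],"turn":[0,0,0],"hand":20},
])

```text
clock: 7.7
eef_pos: [530.9, 286.3, 140.8]
tool_rot: [3.141, 0.001, 0.225]
force: [-0.2, -0.6, -3.2]
width: 33.5
```

```bash
python3 - <<'E'
from h import *
plan([531,285.4,110],13)
im,d,c=grab('scene'); save('s6',cv2.resize(im[90:170,350:450],(750,600)))
E
```

```text
t 7.7 pos [530.9 286.3 140.8] rpy [180.    0.   12.9] w 33.5 F [-0.2 -0.6 -3.2]
 slide [-0.   0.9 30.8]  turn [ 0.   0.  -0.1]
```

View pics/s6.png

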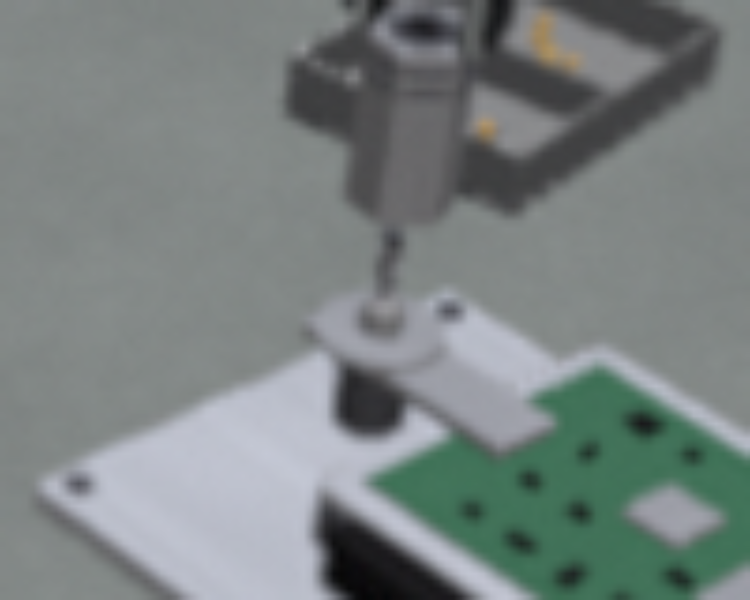

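```bash
python3 - <<'E'
from h import *
c=calibration('scene')
P=proj(c,[[531,285.4,z] for z in (53,68.5,95,109,179)])
print(((P-[350,90])*7.5).round(0))
for dx in ([5,0],[0,5]): print(((proj(c,[[531+dx[0],285.4+dx[1],100]])-proj(c,[[531,285.4,100]]))*7.5).round(1))
E
```

```text
[[377. 325.]
 [382. 290.]
 [390. 230.]
 [395. 197.]
 [418.  28.]]
[[11.1  5.1]]
[[ 7.9 -5.2]]
```

>>> play_rows([
  {"slide":[0,0.9,10],"turn":[0,0,0],"hand":20},
  {"slide":[0,0,8],"turn":[0,0,0],"hand":20},
  {"slide":[0,0,0],"turn":[0,0,0],"hand":20},
])

```text
clock: 8.12
eef_pos: [530.4, 285.2, 122.1]
tool_rot: [3.141, 0.002, 0.224]
force: [0.2, 0.1, -3.3]
width: 33.1
```

>>> play_rows([
  {"slide":[0,0,5],"turn":[0,0,0],"hand":20},
  {"slide":[0,0,5],"turn":[0,0,0],"hand":20},
  {"slide":[0,0,0],"turn":[0,0,0],"hand":20},
])

```text
clock: 8.5
eef_pos: [530.9, 285.4, 112.7]
tool_rot: [3.141, 0.001, 0.225]
force: [-0.6, -0.2, -2.9]
width: 33.2
```

Stud is inside the bore; nut top lies at TCP ≈100. Continue gently.

>>> play_rows([
  {"slide":[0,0,5],"turn":[0,0,0],"hand":20},
  {"slide":[0,0,3],"turn":[0,0,0],"hand":20},
  {"slide":[0,0,0],"turn":[0,0,0],"hand":20},
])

```text
clock: 8.88
eef_pos: [531.0, 285.5, 104.9]
tool_rot: [3.141, 0.001, 0.225]
force: [0.5, 0.6, -2.7]
width: 32.8
```

>>> play_rows([
  {"slide":[0,0,3],"turn":[0,0,0],"hand":20},
  {"slide":[0,0,3],"turn":[0,0,0],"hand":20},
  {"slide":[0,0,0],"turn":[0,0,0],"hand":20},
])

```text
clock: 9.25
eef_pos: [531.6, 285.8, 101.0]
tool_rot: [-3.141, -0.001, 0.224]
force: [-2.8, -0.9, 9.5]
width: 32.8
```

Contact at rim ≈69 mm, 16 mm above home, with lateral alignment well inside the nut's taper. That matches a too-large bore bottoming on the 42 mm stud. I'll stand this one down on free bench nearby (560, 60), after checking it's free, and try the next.

>>> play_rows([
  {"slide":[0,0,-20],"turn":[0,0,0],"hand":20},
  {"slide":[0,0,-40],"turn":[0,0,0],"hand":20},
  {"slide":[0,0,0],"turn":[0,0,0],"hand":20},
])

```text
clock: 9.62
eef_pos: [533.8, 286.5, 162.1]
tool_rot: [-3.14, -0.007, 0.224]
force: [0.5, -0.5, -4.1]
width: 32.8
```

```bash
python3 - <<'E'
from h import *
plan([560,60,110],13)
c=calibration('top'); print(proj(c,[[560,60,0],[560,60,70]]))
im,d,c=grab('wrist'); save('w6',im);np.savez('w6c.npz',**c)
cen=hexm(im,c,318,266,'w6h',th=170,z=159+38,r=42)
E
```

```text
t 9.62 pos [533.8 286.5 162.1] rpy [-179.9   -0.4   12.9] w 32.8 F [ 0.5 -0.5 -4.1]
 slide [-25.2 226.7  51.5]  turn [-0.1 -0.4 -0.1]
[[266.3735829  215.67781309]
 [262.96769801 210.77359361]]
centre [533.7 291.7] AF 30.8 AC 33.2 flat normal 13.000000000000002 corner 49.0
```

View pics/w6.png

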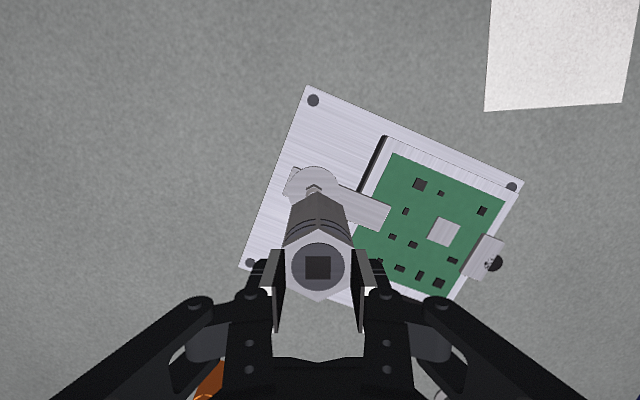

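>>> play_rows([
  {"slide":[-6,56,0],"turn":[0,0,0],"hand":20},
  {"slide":[-6,56,0],"turn":[0,0,0],"hand":20},
  {"slide":[-6,56,15],"turn":[0,0,0],"hand":20},
  {"slide":[-6,56,30],"turn":[0,0,0],"hand":20},
  {"slide":[0,0,40],"turn":[0,0,0],"hand":20},
])

```text
clock: 10.3
eef_pos: [558.1, 55.5, 73.7]
tool_rot: [3.137, -0.0, 0.215]
force: [1.5, 1.8, -4.3]
width: 33.6
```

>>> play_rows([
  {"slide":[0,0,20],"turn":[0,0,0],"hand":20},
  {"slide":[0,0,10],"turn":[0,0,0],"hand":20},
  {"slide":[0,0,0],"turn":[0,0,0],"hand":20},
  {"slide":[0,0,0],"turn":[0,0,0],"hand":20},
])

```text
clock: 10.8
eef_pos: [558.2, 63.2, 45.4]
tool_rot: [3.141, -0.001, 0.225]
force: [-0.4, 0.1, -2.7]
width: 32.7
```

>>> play_rows([
  {"slide":[0,0,11],"turn":[0,0,0],"hand":20},
  {"slide":[0,0,2],"turn":[0,0,0],"hand":20},
  {"slide":[0,0,0],"turn":[0,0,0],"hand":20},
])

```text
clock: 11.18
eef_pos: [557.6, 63.1, 32.3]
tool_rot: [-3.141, -0.0, 0.225]
force: [-0.6, 0.1, 1.6]
width: 33.0
```

Bench contact felt. Open and rise.

>>> play_rows([
  {"slide":[0,0,0],"turn":[0,0,0],"hand":62},
  {"slide":[0,0,0],"turn":[0,0,0],"hand":62},
  {"slide":[0,0,0],"turn":[0,0,0],"hand":62},
])

```text
clock: 11.55
eef_pos: [557.8, 63.0, 31.9]
tool_rot: [3.142, -0.0, 0.225]
force: [0.4, -0.2, 0.5]
width: 61.7
```

>>> play_rows([
  {"slide":[0,0,-30],"turn":[0,0,0],"hand":65},
  {"slide":[0,0,-50],"turn":[0,0,0],"hand":70},
  {"slide":[0,0,-40],"turn":[0,0,0],"hand":70},
  {"slide":[0,0,0],"turn":[0,0,0],"hand":70},
])

```text
clock: 12.05
eef_pos: [560.2, 63.1, 155.0]
tool_rot: [3.141, -0.007, 0.224]
force: [0.3, -0.7, -0.7]
width: 70.1
```

```bash
python3 - <<'E'
from h import *
plan([628,-150,155],-25)
im,d,c=grab('wrist'); save('w7',im)
im,d,c=grab('top'); save('t7',im)
E
```

```text
t 12.05 pos [560.2  63.1 155. ] rpy [180.   -0.4  12.9] w 70.1 F [ 0.3 -0.7 -0.7]
 slide [1.870e+01 2.229e+02 2.000e-01]  turn [-0.1 -0.4 37.9]
```

View pics/w7.png

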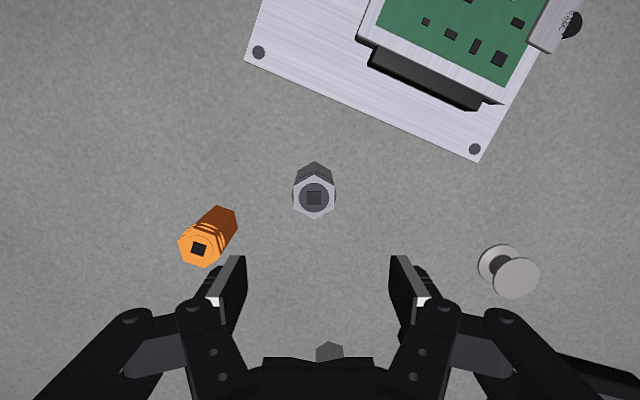

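Stood fine at (315,195). On to the socket at ≈(626,−162).

>>> play_rows([
  {"slide":[5,55,0],"turn":[0,0,0],"hand":70},
  {"slide":[5,55,0],"turn":[0,0,0],"hand":70},
  {"slide":[5,55,0],"turn":[0,0,0],"hand":70},
  {"slide":[4,55,0],"turn":[0,0,0],"hand":70},
  {"slide":[0,0,0],"turn":[0,0,-10],"hand":70},
])

```text
clock: 12.78
eef_pos: [623.8, -154.4, 149.5]
tool_rot: [3.139, 0.004, 0.395]
force: [-0.6, 1.2, 0.1]
width: 69.7
```

>>> play_rows([
  {"slide":[0,0,0],"turn":[0,0,-1.6],"hand":70},
  {"slide":[0,0,0],"turn":[0,0,0],"hand":70},
  {"slide":[0,0,0],"turn":[0,0,0],"hand":70},
])

```text
clock: 13.15
eef_pos: [624.9, -146.1, 151.4]
tool_rot: [-3.141, 0.0, 0.427]
force: [-0.9, -0.0, -0.5]
width: 70.2
```

```bash
python3 - <<'E'
from h import *
im,d,c=grab('wrist'); save('w8',im);np.savez('w8c.npz',**c)
plan([626,-162,155],24.5)
print(proj(c,[[626,-162,70]])[0])
E
```

```text
t 13.2 pos [ 625.  -146.2  151.6] rpy [-180.     0.    24.5] w 70.1 F [-0.4  0.7  0.7]
 slide [-5.7 14.8 -3.4]  turn [-0.  0. -0.]
[310.82235511 215.10143476]
```

View pics/w8.png

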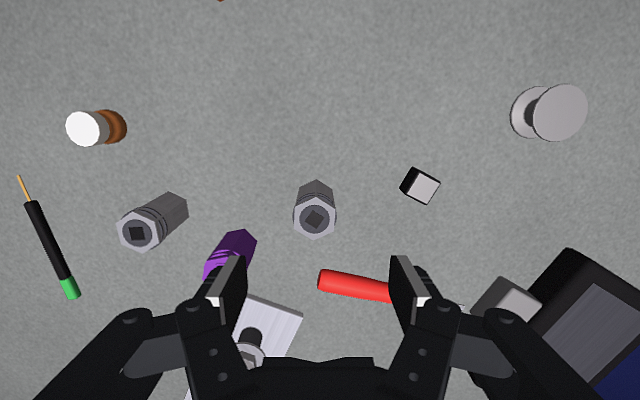

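```bash
python3 - <<'E'
from h import *
im=cv2.imread('pics/w8.png'); c=dict(np.load('w8c.npz'))
for th in (162,168): cen=hexm(im,c,315,216,'w8h%d'%th,th=th)
hexm(im,c,139,230,'w8b',th=165)
print('driver end',onz(c,320,278,20).round(0),'relay',onz(c,420,185,13).round(0))
plan([cen[0],cen[1],100],24.5)
E
```

```text
centre [ 630.1 -164.1] AF 36.1 AC 40.8 flat normal 21.0 corner 50.5
centre [ 625.6 -159.9] AF 31.0 AC 34.7 flat normal 19.5 corner 49.50000000000001
centre [ 487.8 -243.9] AF 36.0 AC 40.6 flat normal 27.0 corner 57.49999999999999
driver end [ 673. -244.   20.] relay [ 724. -102.   13.]
t 13.2 pos [ 625.  -146.2  151.6] rpy [-180.     0.    24.5] w 70.1 F [-0.4  0.7  0.7]
 slide [-5.2 12.7 51.6]  turn [-0.  0. -0.]
```

View pics/w8h168.png

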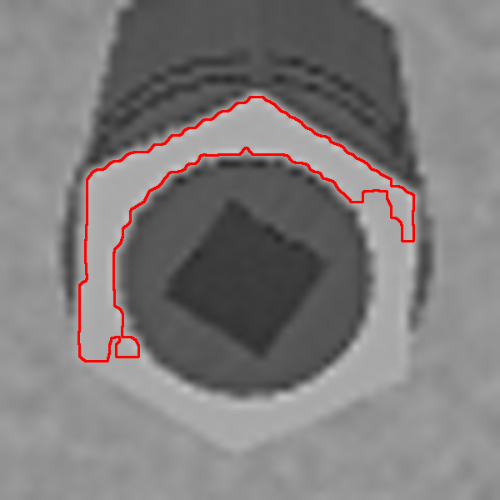

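>>> play_rows([
  {"slide":[-2.8,18.4,30],"turn":[0,0,3.5],"hand":62},
  {"slide":[0,0,20],"turn":[0,0,0],"hand":62},
  {"slide":[0,0,0],"turn":[0,0,0],"hand":62},
  {"slide":[0,0,0],"turn":[0,0,0],"hand":62},
])

```text
clock: 13.7
eef_pos: [630.8, -164.7, 102.6]
tool_rot: [3.141, -0.001, 0.366]
force: [0.6, 0.9, 0.3]
width: 62.4
```

```bash
python3 - <<'E'
from h import *
plan([630.1,-164.1,32],21)
E
```

```text
t 13.7 pos [ 630.8 -164.7  102.6] rpy [ 1.8e+02 -1.0e-01  2.1e+01] w 62.4 F [0.6 0.9 0.3]
 slide [-0.5 -0.9 70.6]  turn [ 0.  -0.1 -0. ]
```

>>> play_rows([
  {"slide":[-0.5,-0.7,25],"turn":[0,0,0],"hand":62},
  {"slide":[0,0,25],"turn":[0,0,0],"hand":62},
  {"slide":[0,0,20],"turn":[0,0,0],"hand":62},
  {"slide":[0,0,0],"turn":[0,0,0],"hand":62},
  {"slide":[0,0,0],"turn":[0,0,0],"hand":62},
])

```text
clock: 14.32
eef_pos: [630.3, -165.0, 32.8]
tool_rot: [3.141, -0.001, 0.366]
force: [-0.3, -0.4, -0.2]
width: 61.8
```

```bash
python3 - <<'E'
from h import *
plan([630.1,-164.1,32],21)
im,d,c=grab('wrist'); save('w9',im)
E
```

```text
t 14.32 pos [ 630.3 -165.    32.8] rpy [ 1.799e+02 -1.000e-01  2.100e+01] w 61.8 F [-0.3 -0.4 -0.2]
 slide [ 0.1 -0.9  0.8]  turn [ 0.1 -0.1 -0. ]
```

View pics/w9.png

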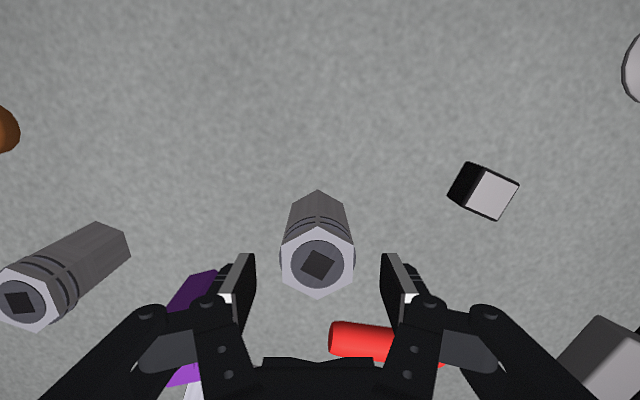

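>>> play_rows([
  {"slide":[0,-2,1],"turn":[0,0,0],"hand":62},
  {"slide":[0,0,0],"turn":[0,0,0],"hand":20},
  {"slide":[0,0,0],"turn":[0,0,0],"hand":20},
  {"slide":[0,0,0],"turn":[0,0,0],"hand":20},
  {"slide":[0,0,0],"turn":[0,0,0],"hand":20},
])

```text
clock: 15.0
eef_pos: [629.3, -162.8, 31.6]
tool_rot: [3.141, -0.001, 0.366]
force: [-1.2, 0.4, 4.9]
width: 33.7
```

>>> play_rows([
  {"slide":[0,0,0],"turn":[0,0,0],"hand":20},
  {"slide":[0,0,-20],"turn":[0,0,0],"hand":20},
  {"slide":[0,0,-50],"turn":[0,0,0],"hand":20},
  {"slide":[0,0,-55],"turn":[0,0,0],"hand":20},
  {"slide":[0,0,0],"turn":[0,0,0],"hand":20},
])

```text
clock: 15.62
eef_pos: [632.2, -164.4, 161.6]
tool_rot: [3.135, -0.008, 0.366]
force: [0.2, -0.8, -1.9]
width: 32.9
```

```bash
python3 - <<'E'
from h import *
plan([531,285.4,157],13)
im,d,c=grab('wrist'); save('w10',im)
E
```

```text
t 15.62 pos [ 632.2 -164.4  161.6] rpy [179.6  -0.5  20.9] w 32.9 F [ 0.2 -0.8 -1.9]
 slide [  66.2 -456.3    2.3]  turn [ 0.3 -0.5  7.9]
```

View pics/w10.png

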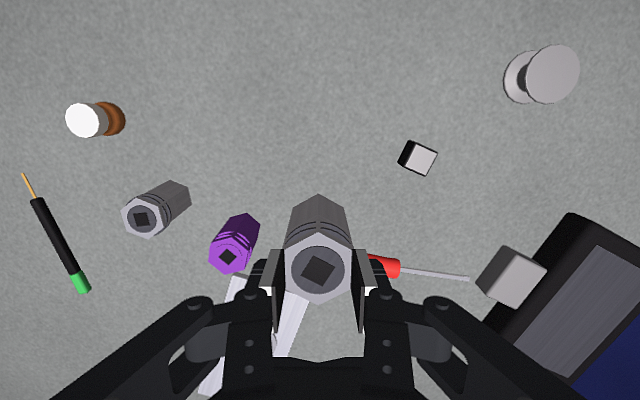

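>>> play_rows([
  {"slide":[8,-57,0],"turn":[0,0,0],"hand":20},
  {"slide":[8,-57,0],"turn":[0,0,0],"hand":20},
  {"slide":[8,-57,0],"turn":[0,0,0],"hand":20},
  {"slide":[8,-57,0],"turn":[0,0,0],"hand":20},
  {"slide":[8,-57,0],"turn":[0,0,0],"hand":20},
])

```text
clock: 16.3
eef_pos: [562.0, 119.1, 154.3]
tool_rot: [-3.141, 0.003, 0.366]
force: [1.2, 0.3, -2.0]
width: 33.4
```

>>> play_rows([
  {"slide":[8,-57,0],"turn":[0,0,0],"hand":20},
  {"slide":[8,-57,0],"turn":[0,0,0],"hand":20},
  {"slide":[8,-57,0],"turn":[0,0,8],"hand":20},
  {"slide":[0,0,0],"turn":[0,0,0],"hand":20},
  {"slide":[0,0,0],"turn":[0,0,0],"hand":20},
])

```text
clock: 16.92
eef_pos: [524.1, 285.0, 154.4]
tool_rot: [3.14, 0.003, 0.228]
force: [0.2, -1.7, -2.4]
width: 33.4
```

```bash
python3 - <<'E'
from h import *
plan([530.7,286.7,142],13)
E
```

```text
t 16.93 pos [524.1 285.  154.4] rpy [179.9   0.2  13. ] w 33.4 F [ 0.2 -1.7 -2.4]
 slide [ 6.8 -0.2 12.4]  turn [0.1 0.2 0. ]
```

>>> play_rows([
  {"slide":[6.8,0,12],"turn":[0,0,0],"hand":20},
  {"slide":[0,0,0],"turn":[0,0,0],"hand":20},
  {"slide":[0,0,0],"turn":[0,0,0],"hand":20},
])

```text
clock: 17.3
eef_pos: [532.2, 286.3, 143.5]
tool_rot: [3.141, 0.001, 0.225]
force: [-0.7, 0.2, -1.8]
width: 33.3
```

```bash
python3 - <<'E'
from h import *
plan([530.7,286.7,115],13)
im,d,c=grab('scene'); save('s11',cv2.resize(im[90:170,350:450],(750,600)))
im,d,c=grab('wrist'); save('w11',im)
E
```

```text
t 17.3 pos [532.2 286.3 143.5] rpy [180.    0.   12.9] w 33.3 F [-0.7  0.2 -1.8]
 slide [-1.4 -0.7 28.5]  turn [ 0.   0.  -0.1]
```

View pics/s11.png

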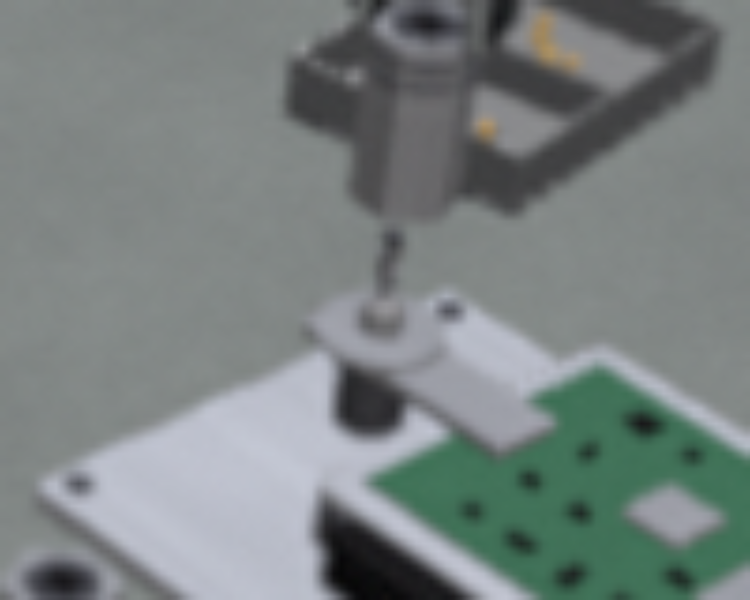

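View pics/w11.png

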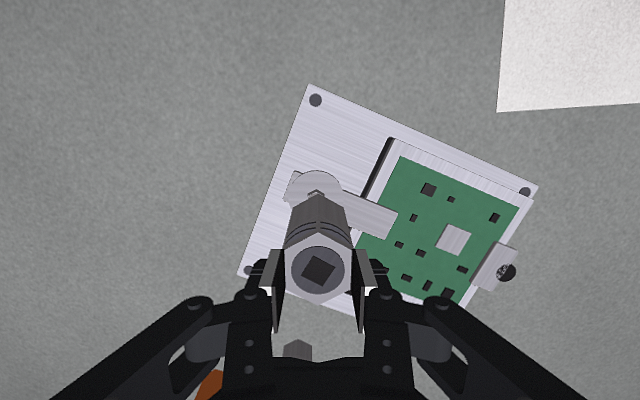

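>>> play_rows([
  {"slide":[-1.4,-0.7,15],"turn":[0,0,0],"hand":20},
  {"slide":[0,0,10],"turn":[0,0,0],"hand":20},
  {"slide":[0,0,0],"turn":[0,0,0],"hand":20},
  {"slide":[0,0,0],"turn":[0,0,0],"hand":20},
])

```text
clock: 17.9
eef_pos: [530.6, 287.8, 118.8]
tool_rot: [3.142, -0.0, 0.226]
force: [0.1, 0.6, -2.5]
width: 33.0
```

>>> play_rows([
  {"slide":[0,0,6],"turn":[0,0,0],"hand":20},
  {"slide":[0,0,5],"turn":[0,0,0],"hand":20},
  {"slide":[0,0,0],"turn":[0,0,0],"hand":20},
  {"slide":[0,0,0],"turn":[0,0,0],"hand":20},
])

```text
clock: 18.4
eef_pos: [530.5, 287.8, 107.8]
tool_rot: [-3.142, 0.0, 0.226]
force: [0.1, -0.8, -2.0]
width: 33.3
```

>>> play_rows([
  {"slide":[0.3,1,3],"turn":[0,0,0],"hand":20},
  {"slide":[0,0,2],"turn":[0,0,0],"hand":20},
  {"slide":[0,0,0],"turn":[0,0,0],"hand":20},
])

```text
clock: 18.77
eef_pos: [530.8, 286.8, 102.6]
tool_rot: [3.142, 0.001, 0.226]
force: [0.1, -0.4, -3.1]
width: 33.3
```

>>> play_rows([
  {"slide":[0,0,3],"turn":[0,0,0],"hand":20},
  {"slide":[0,0,3],"turn":[0,0,0],"hand":20},
  {"slide":[0,0,0],"turn":[0,0,0],"hand":20},
])

```text
clock: 19.15
eef_pos: [530.7, 286.7, 96.5]
tool_rot: [3.141, 0.001, 0.226]
force: [0.6, -0.4, -2.1]
width: 33.6
```

Past the nut top (rim ≈65) with no contact. Continue.

>>> play_rows([
  {"slide":[0,0,3],"turn":[0,0,0],"hand":20},
  {"slide":[0,0,2],"turn":[0,0,0],"hand":20},
  {"slide":[0,0,0],"turn":[0,0,0],"hand":20},
])

```text
clock: 19.52
eef_pos: [530.8, 286.8, 91.6]
tool_rot: [3.142, 0.0, 0.226]
force: [0.8, 1.5, -2.0]
width: 33.2
```

>>> play_rows([
  {"slide":[0,0,2],"turn":[0,0,0],"hand":20},
  {"slide":[0,0,2],"turn":[0,0,0],"hand":20},
  {"slide":[0,0,0],"turn":[0,0,0],"hand":20},
])

```text
clock: 19.9
eef_pos: [530.8, 286.8, 87.6]
tool_rot: [3.142, 0.0, 0.226]
force: [-0.7, 0.6, -2.1]
width: 33.2
```

>>> play_rows([
  {"slide":[0,0,2],"turn":[0,0,0],"hand":20},
  {"slide":[0,0,1],"turn":[0,0,0],"hand":20},
  {"slide":[0,0,0],"turn":[0,0,0],"hand":20},
])

```text
clock: 20.27
eef_pos: [531.0, 286.9, 84.8]
tool_rot: [-3.142, 0.0, 0.226]
force: [-0.4, -0.4, -2.4]
width: 33.5
```

>>> play_rows([
  {"slide":[0,0,0.5],"turn":[0,0,0],"hand":20},
  {"slide":[0,0,0],"turn":[0,0,0],"hand":20},
  {"slide":[0,0,0],"turn":[0,0,0],"hand":20},
])

```text
clock: 20.65
eef_pos: [531.1, 286.9, 84.6]
tool_rot: [-3.141, -0.0, 0.226]
force: [-1.2, -0.6, 1.7]
width: 32.6
```

```bash
python3 - <<'E'
from h import *
plan([530.7,286.7,85],13)
im,d,c=grab('scene'); save('s12',cv2.resize(im[90:170,350:450],(750,600)))
print(((proj(c,[[531,285.4,53],[531,285.4,123],[531,285.4,88]])-[350,90])*7.5).round(0))
im,d,c=grab('wrist'); save('w12',im)
im,d,c=grab('top'); save('t12',im)
E
```

```text
t 20.65 pos [531.1 286.9  84.6] rpy [-180.   -0.   13.] w 32.6 F [-1.2 -0.6  1.7]
 slide [-0.4  0.2 -0.4]  turn [-0. -0. -0.]
[[377. 325.]
 [399. 164.]
 [388. 246.]]
```

View pics/s12.png

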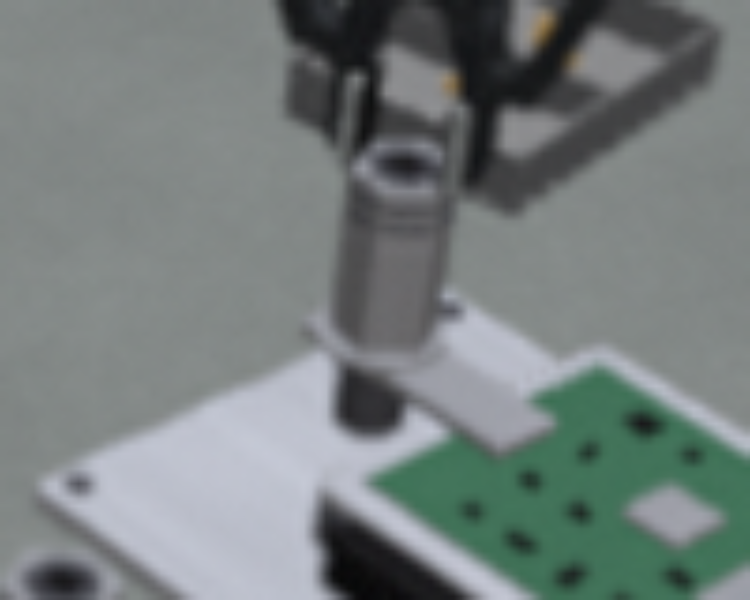

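View pics/w12.png

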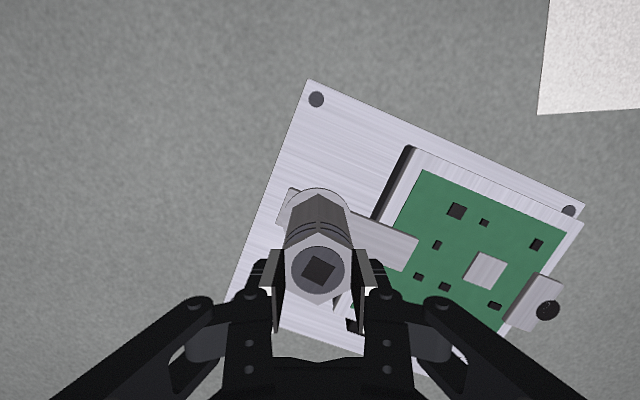

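View pics/t12.png

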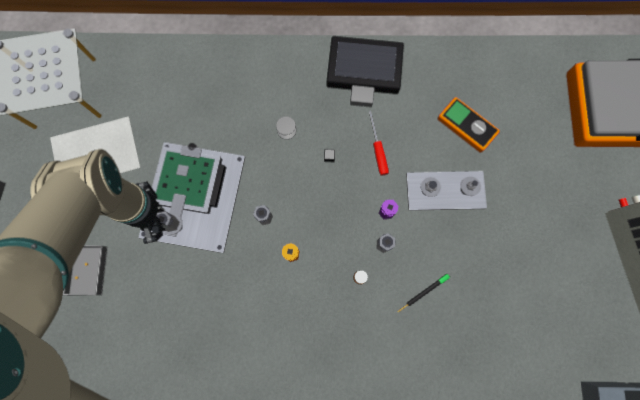

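>>> play_rows([
  {"slide":[0,0,0],"turn":[0,0,0],"hand":20},
  {"slide":[0,0,0],"turn":[0,0,0],"hand":20},
])

```text
clock: 21.05
eef_pos: [531.1, 287.0, 84.6]
tool_rot: [-3.141, -0.0, 0.226]
force: [-0.8, -0.4, 2.9]
width: 33.0
```

```bash
python3 - <<'E'
from h import *
plan([530.7,286.7,85],13); print(finish_job())
E
```

```text
t 21.05 pos [531.1 287.   84.6] rpy [-180.   -0.   13.] w 33.0 F [-0.8 -0.4  2.9]
 slide [-0.5  0.2 -0.4]  turn [-0. -0. -0.]
the job is handed in; nothing more can be done
None
```

I found the fitting socket on the second try. It is home on the control unit's nut and still gripped, and I handed the job in at about 21 s of the 72 s. `finish_job` reports no verdict.

- **Which nut:** the stud at the station stands about 42 mm above the washer, so this is the 15 mm nut.
- **First socket, from (443, −88):** it stopped about 16 mm above home, which fits a bore too large for this nut bottoming on the stud. I stood it upright at about (558, 63) on free bench.
- **Second socket, from (630, −164):** it went all the way down. The rim is at z ≈ 53.0 mm, which is the washer's height. The push there rose from −2.4 N to +2.9 N, the tool reads vertical, and the fingers closed on the socket at 33 mm.
- **Third socket:** I never touched it.

The last pictures show the socket seated on the washer and the other two upright. The bystanders look unmoved in the last top view; I did not measure their positions.

- **Axis offset not measured:** I did not measure how far the socket's axis is from the stud once seated. I rely on the bore's play, about 1.5 mm to each side.
- **Camera disagreement:** the top and wrist cameras disagreed by 3–5 mm on the sockets' positions. I used the wrist values, because its outlines matched the 36 mm across flats.
- **Finger reading:** it shows 33 mm on a 36 mm socket, and I did not resolve that.

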